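# Find the heavy side of a polisher's crank wheel and hold it down

### The arm

A 6-joint arm with a two-finger parallel gripper is mounted at the origin on the work surface. World frame = base frame: x ahead of the robot, y to its left, z up, the work surface at z = 0. Lengths are in m, angles in rad, forces in N, time in s.
With the tool pointing down it reaches from about 0.375 to 0.975 m from the base axis. Payload 3.8 kg.
Tool frame: the origin (TCP) lies midway between the tips of the shut fingers; the grasp point (between the pads) lies 19 mm behind it; z points along the fingers, y is the direction in which the jaws open and shut (so a half turn about z gives the same grasp; the last joint's range is limited). The gripper opens to 85 mm and grips with 20 to 120 N. Pads are 22 mm wide; open, the fingers measure 114 mm over their backs; the gripper's body (76 mm by 85 mm) begins 54 mm behind the grasp point. The pads swing forward as they close: fully open they stand 13 mm farther back than shut.
Start: joints at [1.148, 0.264, 1.604, -0, 1.274, -0.037], TCP at [0.254, 0.625, 0.231] pointing down, gripper open.
Joint ranges: [-2.63, 2.63], [-0.94, 2.18], [0.31, 2.57], [-1.31, 4.45], [0, 2.66], [-2.55, 2.55]. Speed limits (rad/s): [2.57, 2.57, 3.14, 3.14, 3.14, 3.14].

### API

Orientations are given as a rotation vector (axis times angle).
In Python, from workcell import bot gives the robot as it stands.
- The arm moves only by the tool arm_command, never from a script. Its argument "targets" is text: rows parted by semicolons, each of 7 numbers parted by spaces: the shift along the tool's x, y, z in mm, then the turn, a rotation vector about the tool's x, y, z in degrees, then the opening, from 0 (shut) to 1 (fully open). A call has 1 to 10 rows; each row is the pose to reach, as a shift and turn from the pose commanded when the call began, along the tool's axes at that moment; what a row does not reach only later rows make up. A row lasts 1/12 s, in which the tool goes at most 41.7 mm and 7.16 degrees, less where a joint would pass 70% of its speed; a pose out of reach is approached as far as the arm can. A call with a gripper value outside its range is refused whole. The fingers move at their own pace and stop on an object; "newtons" is the grip in N (left out, the last holds). Time passes only in rows, so rows that repeat a pose let the fingers close. It gives the time, the measured TCP pose, the force and the opening at its end, in the units of the state.
- bot.read_state(): the state, without advancing time (a new reading comes with each control period).
- bot.read_camera(name): name is "scene" or "side" or "wrist"; returns (picture, depth): 384x512x3 uint8, blue, green, red; 384x512 float32, m along the optical axis (not along the pixel's ray), 0 where there is no reading.
- bot.camera_params(name): a dict with "fov_y" (degrees; the focal length in pixels is half the picture's height over the tangent of half this angle, whatever the lens; pixels are square), "cx", "cy" (the principal point, pixels), "xyz" and "rotation" of the camera in the world; the wrist camera has in their place "T_tool_cam" (4x4, takes a point from camera to tool coordinates, whose origin is the TCP and whose axes are the flange's). Camera axes: x right, y up, looking along -z (the intrinsics and any distortion apply to the point x, -y, -z); pixel columns grow to the right and rows downward; lengths in m; the calibration is good to about 2 mm. A picture is of the moment at which its call begins: read the wrist's pose just before it. camera_params takes no time and is no camera call.
- bot.finish_job(): hands the job in, once; it reports no verdict.
The state is a dict: "time": time; "q": joint angles; "joint_vel": joint speeds; "joint_torque": joint torques, N m; "tool_pos": TCP position; "tcp_rot": TCP orientation; "wrist_force": force on the tool from outside, world axes, zero at the start; "torque": the same for the moment, N m; "width": opening from 0.0 (shut) to 1.0 (fully open).
Only numpy, scipy, OpenCV 4.12 (cv2) and the standard library are available. Lean on these libraries where they do the work, as an engineer would, in place of code of your own. Each camera call takes 0.05 s, during which the arm holds its last target.

### The job

The metal wheel on the two-bearing balancing stand has a counterweight sealed inside, out of sight. Turn the wheel by hand to find by feel which side is heavy, then hold it with the heavy side straight down, ready for its top to be marked. Finish while still gripping the wheel and keeping it still, and leave the other things on the bench where they are.

Things in the scene. Friction and masses are not known exactly. Their poses are not given: they have to be found in the camera images.
- stand: Fixed stand, cast base 200 x 130 x 18 mm; origin: centre of its underside, on the bench; x axis level, along the wheel's axle, 120 mm above the bench. Two pillars with round bearing housings, 66 mm either side of the origin along x (inner faces 53 mm from it), carry the axle; they reach up to 141 mm, lower than the wheel's top. Small loose things lie round the stand, up to 55 mm high.
- wheel: Plain metal wheel on the axle, midway between the bearings: 130 mm across, 26 mm wide, faces smooth but for the 40 mm hub flange, 10 mm proud. Rim top 185 mm above the bench. Origin: on the axle, mid wheel; x axis along the axle; z axis points from the axle to the groove. It turns without end. Its heavy side differs each time, cannot be seen, and has nothing to do with the groove.
- axle_mid (a point): Fixed point on the axle, in the middle of the wheel; axes as the stand's. The heavy side pulls with 0.09 to 0.12 N m when level with the axle; the seals drag with 0.055 N m and damp the motion. So, let go with the heavy side well up at one side, the wheel rolls on for 1 to 3 s and stops 25 to 40 degrees short of heavy side down, on the side it came from, equally far from either side.
- groove (a point): Point on the rim, 65 mm from the axle, at the dark straight groove cut radially in both faces and across the rim; opposite it are two short parallel cuts. These marks alone show how the wheel stands. Let go with the heavy side within 25 degrees of straight up or straight down, the wheel stays put. It may be rolling to rest by itself in the first 3 s.
- setting_ring: Bystander, not to be moved: steel ring 48 mm across, 22 mm high, beside the stand.
- barrel: Bystander, not to be moved: stepped steel tube 38 mm across, 48 mm high, beside the stand.
- spanner: Bystander, not to be moved: steel open-end spanner lying beside the stand.
- gauge_case: Bystander, not to be moved: small closed blue case 62 x 42 x 32 mm, at the far end of the stand.
- driver: Bystander, not to be moved: screwdriver lying beside the spanner.
- lacquer: Bystander, not to be moved: small closed amber jar 42 mm across, 52 mm high, at the far end of the stand.
- test_plug: Bystander, not to be moved: brass plug gauge 34 mm across, 36 mm high, beside the stand.
Things that resemble listed ones, but are neither listed nor needed, are in the scene too. Leave any green or yellow look-alike of the stand alone.

How it is judged:
On the way:
1. the wheel is turned by the gripper (contact force between the fingers and wheel above 0.5 N and angular speed of wheel above 0.1 rad/s), for 0.1 s.
At the end, for the whole second after the job is handed in: The wheel's heavy side points straight down to within 15 degrees (core is the counterweight sealed in the wheel; its z axis points straight up when the heavy side is straight down), the wheel is still (under 0.05 rad/s) and the fingers still hold it (over 1 N) (angle between core's own z axis and vertical below 0.26 rad and contact force between the fingers and wheel above 1 N and angular speed of wheel below 0.05 rad/s); the arm keeps its last pose, push and grip.
It fails at once if a loose thing beside the stand is pushed more than 30 mm from its place (distance of any of setting_ring, barrel, spanner, gauge_case, driver, lacquer, test_plug from where it was at the start of the episode above 0.03 m).
It also fails if it takes over 64 s, if anything falls off the work surface, if the arm or the gripper's body presses on something with over 40 N, if the wrist force passes 120 N, or if a joint passes its speed limit or range.

## Working session

There is one attempt and no reset: what is moved stays moved. The work goes in short steps, Python scripts to look and compute and a tool call to move; the robot and the scene stay as the last step left them, time stands still between calls to the robot, and variables do not carry over. Pictures are saved under pics/ and viewed, and the job is handed in when it is done.

Besides the shell and the picture viewer there is one more tool, called after "Emit:" as name(argument=value, ...), one argument or row to a line, values as JSON. arm_command: Moves the arm, as the interface text tells. Its arguments: {"type":"object","properties":{"targets":{"type":"string"},"newtons":{"type":"number"}},"required":["targets"]}

```bash
mkdir -p pics; ls; python3 - <<'E'
from workcell import bot
import cv2
print(bot.read_state())
for n in ["scene","side","wrist"]:
    p,d=bot.read_camera(n); cv2.imwrite(f"pics/{n}0.png",p); 
    c=bot.camera_params(n); print(n,c)
print(bot.read_state()["time"])
E
```

```text
pics
{'time': 0.0, 'q': array([ 1.14806773e+00,  2.64772713e-01,  1.60539811e+00,  2.36353673e-06,
        1.27373063e+00, -3.68879813e-02]), 'joint_vel': array([-1.33536219e-03, -2.14279433e-04,  1.12424091e-03,  5.29402970e-04,
       -6.56134908e-04, -7.17952022e-05]), 'joint_torque': array([-1.18463959e-03, -5.15107334e+01, -3.67312217e+01, -1.08050222e-04,
        1.29032318e-02,  1.02212144e-05]), 'tool_pos': array([0.25371198, 0.62468983, 0.22993586]), 'tcp_rot': array([-0.60222393, -3.08279099,  0.0035299 ]), 'wrist_force': array([-0.81018265,  0.47493568,  0.20628702]), 'torque': array([ 0.04718049, -0.05325639,  0.01392818]), 'width': 1.0035263085719273}
scene {'fov_y': 56.93888966147585, 'cx': 258.74211713644524, 'cy': 193.14585135022963, 'xyz': array([1.05902202, 0.51560225, 0.76603056]), 'rotation': array([0.38980103, 0.91221108, 2.13852803])}
side {'fov_y': 48.12228535878362, 'cx': 255.8420038003521, 'cy': 195.99315529745027, 'xyz': array([0.45213365, 0.81319202, 0.5456884 ]), 'rotation': array([ 0.13076472, -1.52925666, -2.55686321])}
wrist {'fov_y': 62.05889316932761, 'cx': 253.00379168694536, 'cy': 197.52447812078174, 'T_tool_cam': array([[ 1.10160527e-04,  9.57976156e-01,  2.86847821e-01,
         7.30870319e-02],
       [ 9.99999848e-01,  4.94537337e-05, -5.49197158e-04,
         2.30272838e-04],
       [-5.40303478e-04,  2.86847838e-01, -9.57976005e-01,
        -1.43556450e-01],
       [ 0.00000000e+00,  0.00000000e+00,  0.00000000e+00,
         1.00000000e+00]])}
0.15
```

View pics/scene0.png

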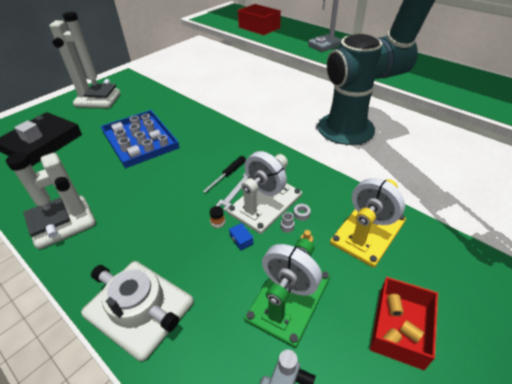

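View pics/side0.png

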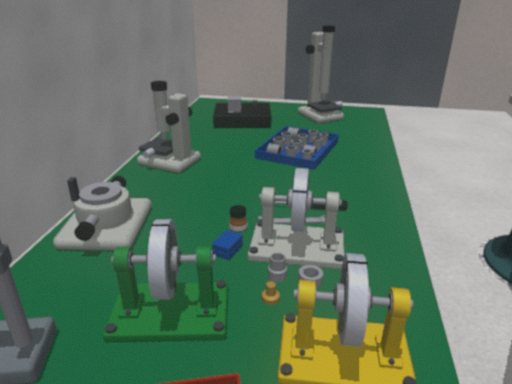

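View pics/wrist0.png

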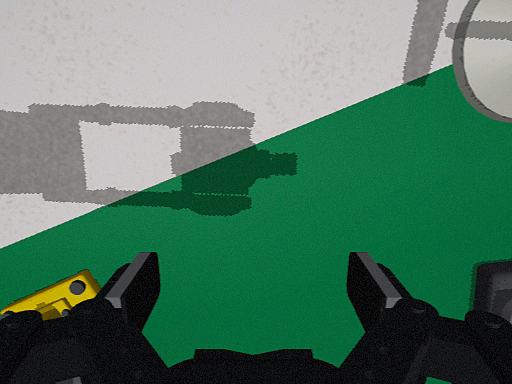

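The target is the white/grey stand (scene ≈(262,185), side ≈(298,225)); the green and yellow ones are look-alikes. The wheel, base and bearings are visible in both views, so I'll measure them from these.

```bash
cat > h.py <<'E'
import numpy as np, cv2
from scipy.spatial.transform import Rotation as R
from workcell import bot
def cam(n,st=None):
    c=bot.camera_params(n); f=192/np.tan(np.radians(c["fov_y"]/2))
    if n=="wrist":
        T=np.eye(4); T[:3,:3]=R.from_rotvec(st["tcp_rot"]).as_matrix(); T[:3,3]=st["tool_pos"]
        T=T@c["T_tool_cam"]; return f,c["cx"],c["cy"],T[:3,:3],T[:3,3]
    return f,c["cx"],c["cy"],R.from_rotvec(c["rotation"]).as_matrix(),np.array(c["xyz"])
def cloud(C,d):
    f,cx,cy,Rm,t=C; v,u=np.mgrid[:384,:512]
    P=np.stack([(u-cx)/f*d,-(v-cy)/f*d,-d],-1)
    return P@Rm.T+t
def proj(C,p):
    f,cx,cy,Rm,t=C; q=(np.asarray(p)-t)@Rm
    return np.stack([cx+f*q[...,0]/-q[...,2],cy-f*q[...,1]/-q[...,2]],-1)
def onplane(C,uv,p0,n):
    f,cx,cy,Rm,t=C; r=Rm@np.array([(uv[0]-cx)/f,-(uv[1]-cy)/f,-1]); return t+r*(np.dot(np.array(p0)-t,n)/np.dot(r,n))
E
python3 - <<'E'
from h import *
print(bot.read_state()["time"])
for n in ["scene","side"]:
    p,d=bot.read_camera(n); np.save(f"{n}d.npy",d); cv2.imwrite(f"pics/{n}1.png",p)
    C=cam(n); W=cloud(C,d); np.save(f"{n}W.npy",W)
    x0,x1,y0,y1=(195,320,135,245) if n=="scene" else (225,360,160,300)
    cv2.imwrite(f"pics/{n}1c.png",cv2.resize(p[y0:y1,x0:x1],None,fx=5.5 if n=="scene" else 4.2,fy=5.5 if n=="scene" else 4.2,interpolation=cv2.INTER_CUBIC))
    print(n)
    for uv in ([(262,185),(225,205),(262,226),(300,190),(268,158),(210,240)] if n=="scene" else [(256,245),(295,259),(340,250),(301,175),(230,280),(278,268)]):
        print(uv,np.round(W[uv[1],uv[0]],3))
E
```

```text
0.15
scene
(262, 185) [0.515 0.033 0.09 ]
(225, 205) [ 0.584 -0.055  0.004]
(262, 226) [0.586 0.094 0.023]
(300, 190) [0.384 0.075 0.001]
(268, 158) [0.503 0.045 0.185]
(210, 240) [0.703 0.006 0.001]
side
(256, 245) [0.585 0.067 0.019]
(295, 259) [0.499 0.098 0.017]
(340, 250) [0.409 0.05  0.018]
(301, 175) [0.501 0.045 0.182]
(230, 280) [0.618 0.169 0.002]
(278, 268) [0.527 0.151 0.031]
```

View pics/scene1c.png

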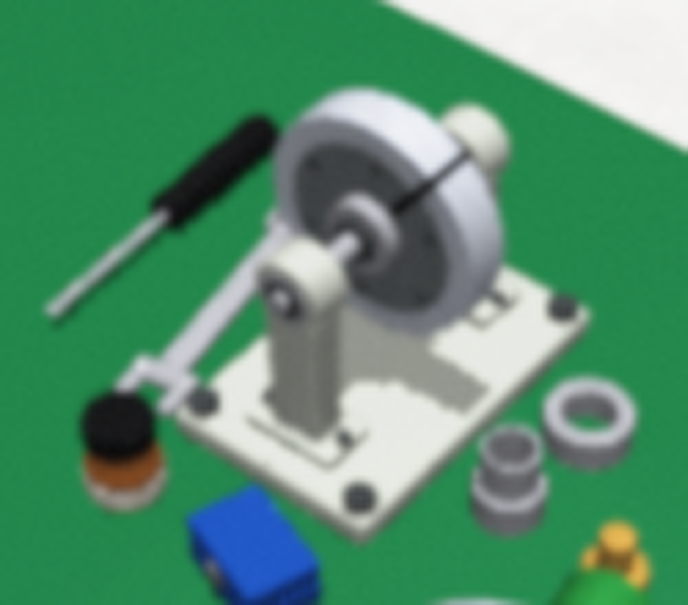

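View pics/side1c.png

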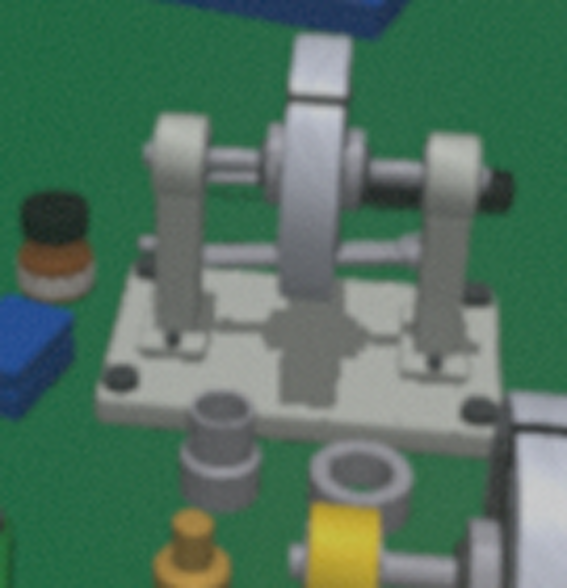

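The scene crop shows the dark groove on the +x face, running up and to the right at about (430,180). The side crop shows it crossing the rim at (320,98). The axle runs roughly along world x, with the wheel near (0.50, 0.04, 0.12).

```bash
python3 - <<'E'
from h import *
A=[]
for n in ["scene","side"]:
    W=np.load(f"{n}W.npy"); d=np.load(f"{n}d.npy"); P=W[d>0].reshape(-1,3)
    b=P[(P[:,2]>.012)&(P[:,2]<.024)&(abs(P[:,0]-.5)<.14)&(abs(P[:,1]-.035)<.1)]
    img=cv2.imread(f"pics/{n}1.png"); 
    hsv=cv2.cvtColor(img,cv2.COLOR_BGR2HSV)[d>0]
    m=(P[:,2]>.012)&(P[:,2]<.024)&(abs(P[:,0]-.5)<.14)&(abs(P[:,1]-.035)<.1)&(hsv[:,1]<70)
    b=P[m]; print(n,len(b),np.median(b[:,2]),cv2.minAreaRect((b[:,:2]*1000).astype(np.float32)))
    w=P[(P[:,2]>.15)&(abs(P[:,0]-.5)<.05)&(abs(P[:,1]-.04)<.08)]
    print(" rim top: zmax",np.percentile(w[:,2],98)," x",np.percentile(w[:,0],[2,50,98]),"y",np.percentile(w[:,1],[2,50,98]))
    A.append(w)
    # rim surface: direct circle fit using pts w/ x mid
    t=P[(abs(P[:,0]-.5)<.012)&(P[:,2]>.06)&(P[:,2]<.2)&(abs(P[:,1]-.04)<.09)]
    M=np.c_[2*t[:,1:],np.ones(len(t))]; s=np.linalg.lstsq(M,(t[:,1:]**2).sum(1),rcond=None)[0]
    print(" circle",s[:2],np.sqrt(s[2]+s[0]**2+s[1]**2),len(t))
    for lo,hi in[(-.09,-.05),(.05,.09)]:
        h=P[(P[:,0]-.5>lo)&(P[:,0]-.5<hi)&(P[:,2]>.125)&(P[:,2]<.15)&(abs(P[:,1]-.04)<.04)]
        print(" housing",len(h),h.mean(0) if len(h) else 0,np.percentile(h[:,1],[5,95]))
E
```

```text
scene 1374 0.018183654115989822 ((520.1597900390625, 50.74966812133789), (166.88624572753906, 238.04763793945312), 89.37293243408203)
 rim top: zmax 0.18595064095689937  x [0.48908578 0.51234174 0.51706595] y [-0.01300345  0.04449755  0.08657953]
 circle [0.0322659  0.12364121] 0.061260547183412666 335
 housing 85 [0.43811291 0.03652324 0.13619658] [0.0205069  0.04771952]
 housing 136 [0.57179929 0.03843273 0.13491853] [0.02100161 0.05198322]
side 2567 0.018298597027426977 ((520.6461181640625, 49.29308319091797), (169.42799377441406, 236.77012634277344), 89.2442855834961)
 rim top: zmax 0.18539966039561345  x [0.48810518 0.50081942 0.51375949] y [0.01413489 0.06589475 0.08717455]
 circle [0.03496208 0.12286192] 0.05965404074059487 798
 housing 172 [0.43603747 0.03817747 0.13464327] [0.02442158 0.04764173]
 housing 167 [0.56661313 0.04234484 0.13434381] [0.02890515 0.05152015]
```

```bash
python3 - <<'E'
from h import *
n=[0,0,1]; p0=[0,0,.018]
for u,v in [(98,402),(498,432),(493,287),(135,262)]: print(onplane(cam("side"),(225+u/4.2,160+v/4.2),p0,n).round(4))
print()
for u,v in [(362,530),(590,313),(180,415),(510,265)]: print(onplane(cam("scene"),(195+u/5.5,135+v/5.5),p0,n).round(4))
# axle y,z from housing ends (screws) in scene, rim fit r fixed from side
from scipy.optimize import least_squares
for nme in("scene","side"):
    W=np.load(nme+"W.npy");d=np.load(nme+"d.npy");P=W[d>0]
    t=P[(abs(P[:,0]-.5015)<.011)&(P[:,2]>.06)&(P[:,2]<.2)&(abs(P[:,1]-.04)<.09)]
    f=lambda s:np.hypot(t[:,1]-s[0],t[:,2]-s[1])-.065
    r=least_squares(f,[.04,.12],loss='soft_l1',f_scale=.001); print(nme,r.x)
E
```

```text
[0.5943 0.1057 0.018 ]
[0.4012 0.093  0.018 ]
[ 0.4044 -0.0377  0.018 ]
[ 0.5997 -0.0258  0.018 ]

[0.5996 0.101  0.018 ]
[0.4017 0.0948 0.018 ]
[ 0.6031 -0.0229  0.018 ]
[0.3994 0.0372 0.018 ]
scene [0.02987457 0.12023167]
side [0.0293569  0.12018712]
```

```bash
cat >> h.py <<'E'
CEN=np.array([.501,.034,.120]); YAW=.04
def wpt(phi,r,xo,c=None,yaw=None):
    """phi: rotation about +x from up: z->( -sin, cos)"""
    c=CEN if c is None else c; yaw=YAW if yaw is None else yaw
    phi=np.asarray(phi,float)
    l=np.stack(np.broadcast_arrays(xo,-r*np.sin(phi),r*np.cos(phi)),-1)
    return l@R.from_euler('z',yaw).as_matrix().T+c
def overlay(n,img,fn,box,k,c=None,yaw=None,st=None):
    C=cam(n,st); x0,x1,y0,y1=box
    im=cv2.resize(img[y0:y1,x0:x1],None,fx=k,fy=k,interpolation=cv2.INTER_CUBIC)
    a=np.radians(np.arange(0,361,5))
    for xo,col in((.013,(0,0,255)),(-.013,(255,0,0))):
        q=(proj(C,wpt(a,.065,xo,c,yaw))+.5-[x0,y0])*k
        cv2.polylines(im,[q.astype(np.int32)],True,col,1)
    for A in range(0,360,30):
        q=(proj(C,wpt(np.radians(A),.07,.013,c,yaw))+.5-[x0,y0])*k
        cv2.putText(im,str(A),(int(q[0]),int(q[1])),0,.4,(0,255,255),1)
    cv2.imwrite(fn,im)
E
python3 - <<'E'
from h import *
for n,b,k in(("scene",(235,295,140,210),8),("side",(275,330,160,245),6)):
    overlay(n,cv2.imread(f"pics/{n}1.png"),f"pics/{n}ov.png",b,k)
a=cv2.imread("pics/sceneov.png");b=cv2.imread("pics/sideov.png");h=max(a.shape[0],b.shape[0])
o=np.zeros((h,a.shape[1]+b.shape[1],3),np.uint8);o[:a.shape[0],:a.shape[1]]=a;o[:b.shape[0],a.shape[1]:]=b
o=o[:,:800];cv2.imwrite("pics/ov1.png",o);print(o.shape)
E
```

```text
(560, 800, 3)
```

View pics/ov1.png

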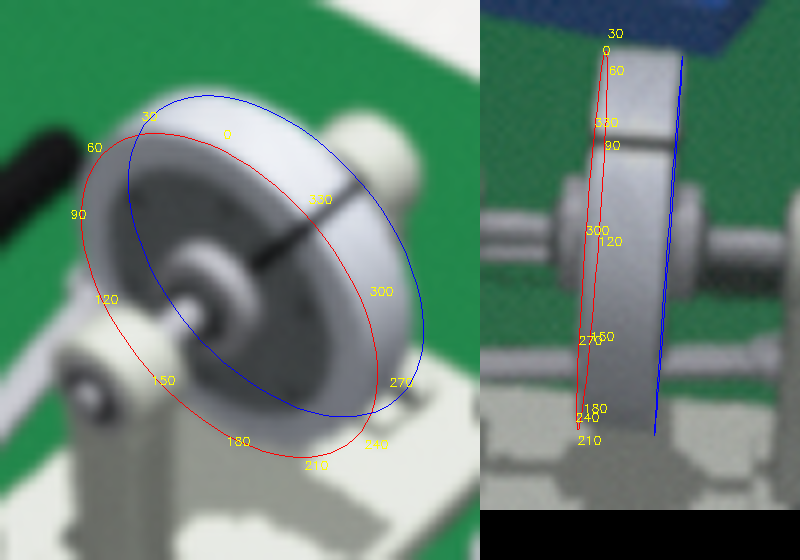

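The overlay fits to about 2 mm. The groove is at φ ≈ −35° (325 in the overlay; φ is rotation about +x, measured from straight up). Next I'll compute the approach move, going above everything.

```bash
cat >> h.py <<'E'
def goal_rot(tilt,yaw=None):
    """tool z = toward axle when wheel angle position is tilt (rad, phi convention); tool y along +axle"""
    yaw=YAW if yaw is None else yaw
    B=np.array([[0,1,0],[1,0,0],[0,0,-1]],float)  # cols: x=+Y, y=+X, z=-Z
    return R.from_euler('z',yaw)*R.from_euler('x',tilt)*R.from_matrix(B)
def delta(p,Rg,st,p0=None):
    R0=R.from_rotvec(st["tcp_rot"]); d=R0.inv().apply(np.asarray(p)-st["tool_pos"])*1000
    w=np.degrees((R0.inv()*Rg).as_rotvec()); return np.round(d,1),np.round(w,2)
E
python3 - <<'E'
from h import *
st=bot.read_state(); print(st["time"],delta([.501,.034,.275],goal_rot(0),st), goal_rot(0).as_matrix())
E
```

```text
0.25 (array([-451.4, -454.7,  -43.9]), array([-6.000e-02,  3.000e-02,  6.561e+01])) [[-0.03998933  0.99920011  0.        ]
 [ 0.99920011  0.03998933  0.        ]
 [ 0.          0.         -1.        ]]
```

Emit:
arm_command(
  targets="0 0 -40 0 0 0 0.6; -451 -455 -44 0 0 65.6 0.6; -451 -455 -44 0 0 65.6 0.6; -451 -455 -44 0 0 65.6 0.6; -451 -455 -44 0 0 65.6 0.6; -451 -455 -44 0 0 65.6 0.6; -451 -455 -44 0 0 65.6 0.6; -451 -455 -44 0 0 65.6 0.6; -451 -455 -44 0 0 65.6 0.6; -451 -455 -44 0 0 65.6 0.6",
  newtons=30,
)

```text
time: 1.08
tool_pos: [0.3986, 0.2774, 0.2738]
tcp_rot: [2.16, 2.281, 0.001]
wrist_force: [0.7, 0.3, -0.8]
width: 0.601
```

```bash
cat >> h.py <<'E'
def prof(n,img,st=None):
    C=cam(n,st); g=cv2.cvtColor(img,cv2.COLOR_BGR2GRAY).astype(np.float32)
    a=np.radians(np.arange(-180,180,1.))
    cols=[]
    for xo in np.linspace(-.009,.009,7):
        q=proj(C,wpt(a,.065,xo)); cols.append(cv2.remap(g,q[:,0].astype(np.float32)[None],q[:,1].astype(np.float32)[None],1)[0])
    return np.degrees(a),np.mean(cols,0)
def groove(n,img,lo,hi,st=None):
    a,p=prof(n,img,st); base=cv2.medianBlur(p.astype(np.uint8)[:,None],31)[:,0].astype(float)
    d=base-p; m=(a>=lo)&(a<=hi); i=np.argmax(np.where(m,d,-1)); 
    w=slice(max(i-4,0),i+5); ww=np.clip(d[w],0,None)
    return round((a[w]*ww).sum()/ww.sum(),1),round(d[i],1)
def snap(tag,box=(215,300,130,215),names=("scene","side")):
    st=bot.read_state(); 
    for n in names:
        p,d=bot.read_camera(n); cv2.imwrite(f"pics/{n}_{tag}.png",p)
        b=(230,300,135,215) if n=="scene" else (270,335,155,245)
        overlay(n,p,f"pics/{n}_{tag}_c.png",b,6)
        if n=="side": print(n,groove(n,p,-110,5))
        else: print(n,groove(n,p,-100,40))
    print(st["time"],st["tool_pos"],st["width"])
    ims=[cv2.imread(f"pics/{n}_{tag}_c.png") for n in names]; H=max(i.shape[0] for i in ims)
    cv2.imwrite(f"pics/{tag}.png",np.hstack([cv2.copyMakeBorder(i,0,H-i.shape[0],0,0,0) for i in ims])[:600,:800])
E
python3 - <<'E'
from h import *
for n,l,h in(("scene",-100,40),("side",-110,5)): print(n,groove(n,cv2.imread(f"pics/{n}1.png"),l,h))
snap("t1")
E
```

```text
scene (np.float64(-34.8), np.float64(93.2))
side (np.float64(-31.6), np.float64(82.8))
scene (np.float64(-4.0), np.float64(102.1))
side (np.float64(-5.5), np.float64(67.1))
1.0833 [0.39856931 0.27741831 0.27377632] 0.6005131400151116
```

View pics/t1.png

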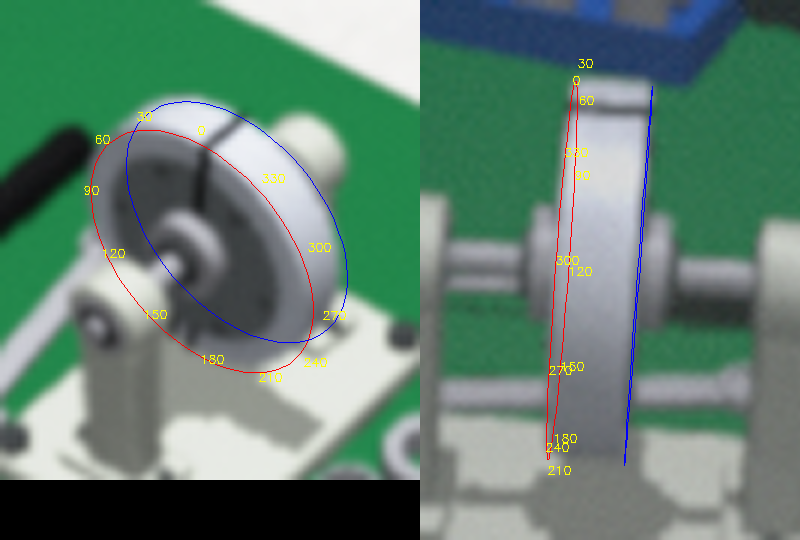

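The wheel is rolling in +φ (−33° → −5°). I'll keep moving while it comes to rest.

```bash
python3 - <<'E'
from h import *
st=bot.read_state(); print(st["time"],delta([.501,.033,.275],goal_rot(0),st))
E
```

```text
1.1833 (array([-246.1,   88.4,   -0.5]), array([0.08, 0.12, 0.62]))
```

Emit:
arm_command(
  targets="-240 88 0 0 0 0.6 0.55; -240 88 0 0 0 0.6 0.55; -240 88 0 0 0 0.6 0.55; -240 88 0 0 0 0.6 0.55; -240 88 0 0 0 0.6 0.55; -240 88 0 0 0 0.6 0.55; -240 88 0 0 0 0.6 0.55; -240 88 0 0 0 0.6 0.55",
)

```text
time: 1.85
tool_pos: [0.5014, 0.0433, 0.2735]
tcp_rot: [-2.169, -2.272, 0.0]
wrist_force: [0.2, 0.7, -0.3]
width: 0.552
```

```bash
python3 - <<'E'
from h import *
snap("t2")
st=bot.read_state(); print(st["time"],delta([.501,.033,.275],goal_rot(0),st))
E
```

```text
scene (np.float64(-3.7), np.float64(68.9))
side (np.float64(-4.8), np.float64(37.0))
1.85 [0.50141004 0.04334157 0.27346825] 0.551688868627393
1.95 (array([-12.8,   0. ,  -1.6]), array([-0.04, -0.06,  0.55]))
```

View pics/t2.png

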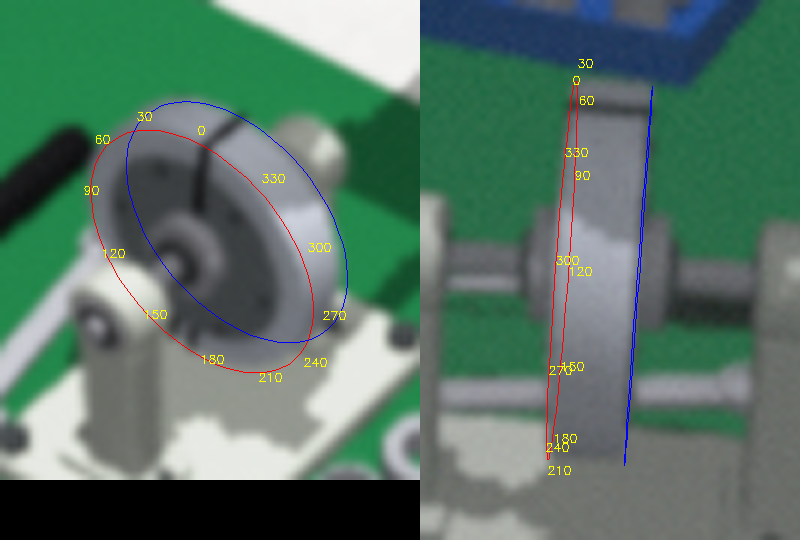

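The wheel stopped at groove φ ≈ −4° after rolling in +φ, so heavy-down should be at about +21° to +36°. To measure from the other side, I'll grip at the −50° position, swing about 110°, and let go. The first step is moving to the tilted pre-grasp.

```bash
cat >> h.py <<'E'
def tgt(phi,r,c=None):
    return wpt(np.radians(phi),r,0.,c),goal_rot(np.radians(phi))
def arc(dphi,r,n=10,step=7,o=.0):
    rows=[]
    for i in range(1,n+1):
        f=np.clip(step*i,-abs(dphi),abs(dphi)); t=np.radians(f)
        rows.append(f"{-1e3*r*np.sin(t):.1f} 0 {1e3*r*(1-np.cos(t)):.1f} 0 {f:.1f} 0 {o}")
    return "; ".join(rows)
E
python3 - <<'E'
from h import *
st=bot.read_state(); print(st["time"],st["tool_pos"])
for ph,r in((-25,.13),(-50,.100),(-50,.033)): print(delta(*tgt(ph,r,np.array([.501,.032,.12])),st))
E
```

```text
1.95 [0.5003581  0.04580179 0.27338853]
(array([41.1,  0.5, 35.6]), array([  0.08, -25.06,   0.55]))
(array([62.7,  0.8, 89.2]), array([  0.2 , -50.06,   0.53]))
(array([ 11.3,   0.3, 132.2]), array([  0.2 , -50.06,   0.53]))
```

Emit:
arm_command(
  targets="13 0 10 0 -7 0.5 0.55; 25 0.5 20 0 -14 0.5 0.55; 36 0.5 30 0 -21 0.5 0.55; 45 0.5 42 0 -28 0.5 0.55; 53 0.5 58 0 -35 0.5 0.55; 59 0.5 74 0 -42 0.5 0.55; 63 0.5 89 0 -50 0.5 0.55; 63 0.5 89 0 -50 0.5 0.55; 63 0.5 89 0 -50 0.5 0.55",
)

```text
time: 2.7
tool_pos: [0.4956, 0.1102, 0.1811]
tcp_rot: [1.653, 1.737, -0.779]
wrist_force: [0.2, -0.1, 1.1]
width: 0.553
```

```bash
python3 - <<'E'
from h import *
st=bot.read_state(); print(st["time"],st["tool_pos"],st["q"].round(2))
print(delta(*tgt(-50,.1),st),delta(*tgt(-50,.033),st))
p,d=bot.read_camera("wrist"); cv2.imwrite("pics/w2.png",p); overlay("wrist",p,"pics/w2o.png",(0,512,0,384),1.5,st=st)
E
```

```text
2.7 [0.49561036 0.11016332 0.18107896] [ 0.62  0.31  1.89 -0.7   1.53  0.82]
(array([-2.3,  2.3, -2.3]), array([0.17, 0.19, 0.47])) (array([-2.1,  2.1, 64.7]), array([0.17, 0.19, 0.47]))
```

View pics/w2o.png

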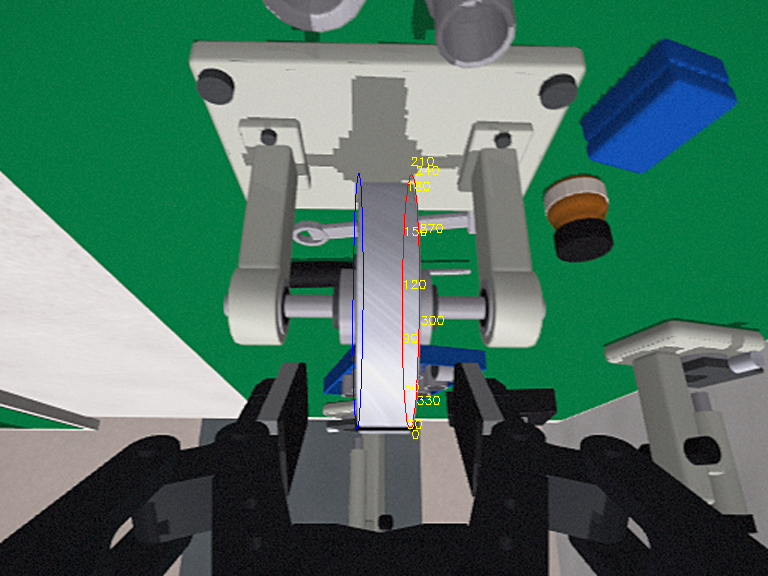

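The wrist view shows the wheel (columns 355–415) between the fingers (305 and 455), nearly centred, with the groove at the rim top (385,430). I'll slide in and grip.

Emit:
arm_command(
  targets="-2 2 33 0 0 0.4 0.55; -2 2 65 0 0 0.4 0.55; -2 2 65 0 0 0.4 0.55; -2 2 65 0 0 0.4 0.1; -2 2 65 0 0 0.4 0.1; -2 2 65 0 0 0.4 0.1; -2 2 65 0 0 0.4 0.1; -2 2 65 0 0 0.4 0.1",
  newtons=40,
)

```text
time: 3.42
tool_pos: [0.5007, 0.0568, 0.1474]
tcp_rot: [1.671, 1.72, -0.77]
wrist_force: [-7.7, -2.5, 3.2]
width: 0.299
```

```bash
python3 - <<'E'
from h import *
st=bot.read_state(); print(st["time"],st["tool_pos"],st["wrist_force"],st["width"])
v=R.from_euler('z',-YAW).apply(st["tool_pos"]-CEN); print(v,np.hypot(v[1],v[2]),np.degrees(np.arctan2(-v[1],v[2])))
print(arc(105,.035)); 
E
```

```text
3.4167 [0.50073628 0.05677218 0.1473522 ] [-7.68963885 -2.49546796  3.17467257] 0.29872428663302797
[0.00064714 0.02276451 0.0273522 ] 0.03558603747324496 -39.76971801428873
-4.3 0 0.3 0 7.0 0 0.0; -8.5 0 1.0 0 14.0 0 0.0; -12.5 0 2.3 0 21.0 0 0.0; -16.4 0 4.1 0 28.0 0 0.0; -20.1 0 6.3 0 35.0 0 0.0; -23.4 0 9.0 0 42.0 0 0.0; -26.4 0 12.0 0 49.0 0 0.0; -29.0 0 15.4 0 56.0 0 0.0; -31.2 0 19.1 0 63.0 0 0.0; -32.9 0 23.0 0 70.0 0 0.0
```

```bash
python3 - <<'E'
from h import *
st=bot.read_state(); print(delta(*tgt(-50,.036),st))
E
```

```text
(array([ 6.3, -0.7, -1. ]), array([ 0.02, -0.01, -0.65]))
```

Emit:
arm_command(
  targets="-2 0 0 0 5 0 0.1; -5.5 0 1 0 11 0 0.1; -9.5 0 2 0 17 0 0.1; -13 0 3 0 23 0 0.1; -16.5 0 4.5 0 29 0 0.1",
)

```text
time: 3.83
tool_pos: [0.5012, 0.0429, 0.156]
tcp_rot: [1.982, 2.053, -0.353]
wrist_force: [-3.3, -6.2, -16.1]
width: 0.297
```

```bash
python3 - <<'E'
from h import *
st=bot.read_state(); print(st["time"],st["tool_pos"],st["wrist_force"],st["torque"],st["q"].round(2)); print(delta(*tgt(-21,.036),st)); snap("t3")
E
```

```text
3.8333 [0.50119609 0.0428828  0.15597897] [ -3.32709386  -6.18679831 -16.13736488] [ 0.02143312  1.00134302 -0.47028493] [ 0.28  0.06  2.03 -0.39  1.16  0.42]
(array([ 4.6, -0.6,  0.8]), array([ 0.42, -0.28, -0.35]))
scene (np.float64(-19.2), np.float64(19.9))
side (np.float64(-18.7), np.float64(6.5))
3.8333 [0.50119609 0.0428828  0.15597897] 0.29708286862917593
```

View pics/t3.png

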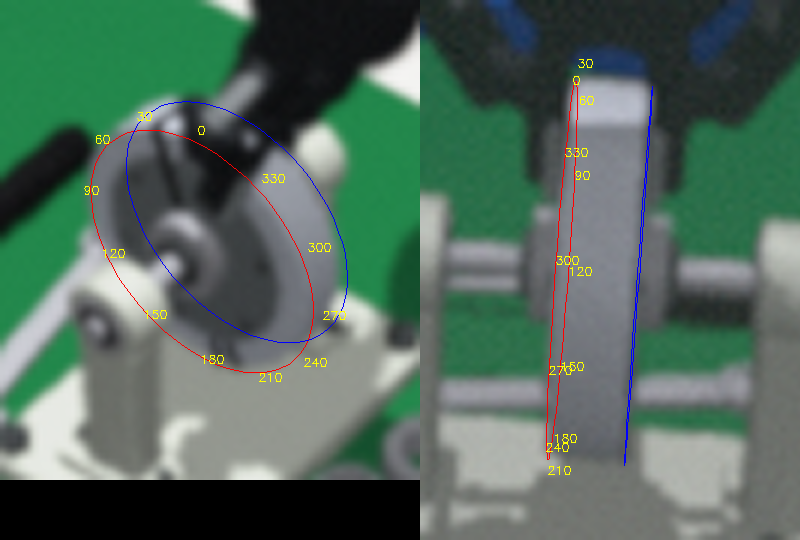

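The grip turned the wheel by about 19° with modest forces (wrist force about 17 N). I'll carry on along the arc.

Emit:
arm_command(
  targets="-3.7 0 0.2 0 6 0 0.1; -7.5 0 0.8 0 12 0 0.1; -11 0 1.8 0 18 0 0.1; -14.5 0 3.1 0 24 0 0.1; -18 0 4.8 0 30 0 0.1; -21 0 6.9 0 36 0 0.1; -24 0 9.2 0 42 0 0.1; -26.5 0 12 0 48 0 0.1; -29 0 14.8 0 54 0 0.1; -31 0 18 0 60 0 0.1",
)

```text
time: 4.77
tool_pos: [0.5026, 0.006, 0.1507]
tcp_rot: [-1.784, -1.866, -0.641]
wrist_force: [-11.2, -1.5, -3.7]
width: 0.293
```

```bash
python3 - <<'E'
from h import *
st=bot.read_state(); print(st["time"],st["tool_pos"],st["wrist_force"],st["torque"],st["q"].round(2)); print(delta(*tgt(39,.036),st)); snap("t4")
E
```

```text
4.7667 [0.50258016 0.00603417 0.15066441] [-11.24461832  -1.49621577  -3.70164354] [-1.18818495  1.71117936  0.5885784 ] [-0.44  0.19  2.01  0.61  1.34 -0.75]
(array([ 2.5, -0.5,  5.5]), array([ 0.32, -0.03,  0.4 ]))
scene (np.float64(-90.1), np.float64(20.1))
side (np.float64(-93.2), np.float64(27.9))
4.7667 [0.50258016 0.00603417 0.15066441] 0.29344396396927774
```

View pics/t4.png

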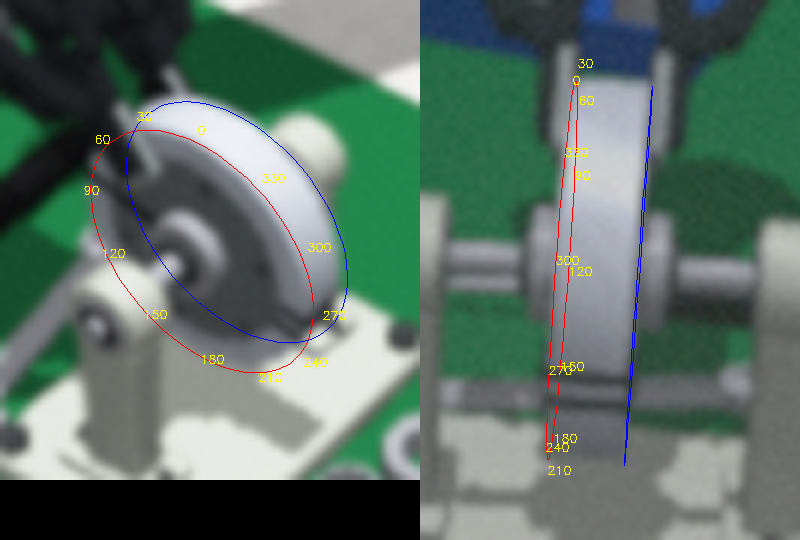

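Emit:
arm_command(
  targets="-3.7 0 0.2 0 6 0 0.1; -7.5 0 0.8 0 12 0 0.1; -11 0 1.8 0 18 0 0.1; -14.5 0 3.1 0 24 0 0.1; -18 0 4.8 0 30 0 0.1; -21 0 6.9 0 36 0 0.1; -21 0 6.9 0 36 0 0.1",
)

```text
time: 5.45
tool_pos: [0.5029, -0.0072, 0.1283]
tcp_rot: [-1.359, -1.418, -1.055]
wrist_force: [-11.1, -12.0, 6.3]
width: 0.293
```

```bash
python3 - <<'E'
from h import *
st=bot.read_state(); print(st["time"],st["tool_pos"],st["wrist_force"],st["torque"],st["q"].round(2)); print(delta(*tgt(75,.036),st)); snap("t5")
E
```

```text
5.45 [ 0.50285581 -0.00720355  0.12831796] [-11.14308606 -12.04997771   6.33458158] [-0.19032078  0.57047672  1.47242108] [-0.63  0.6   1.92  0.88  1.72 -1.09]
(array([ 2.6, -0.2,  6. ]), array([ 0.03, -0.44,  0.17]))
scene (np.float64(-65.3), np.float64(35.7))
side (np.float64(-57.7), np.float64(62.4))
5.45 [ 0.50285581 -0.00720355  0.12831796] 0.29268552962173966
```

View pics/t5.png

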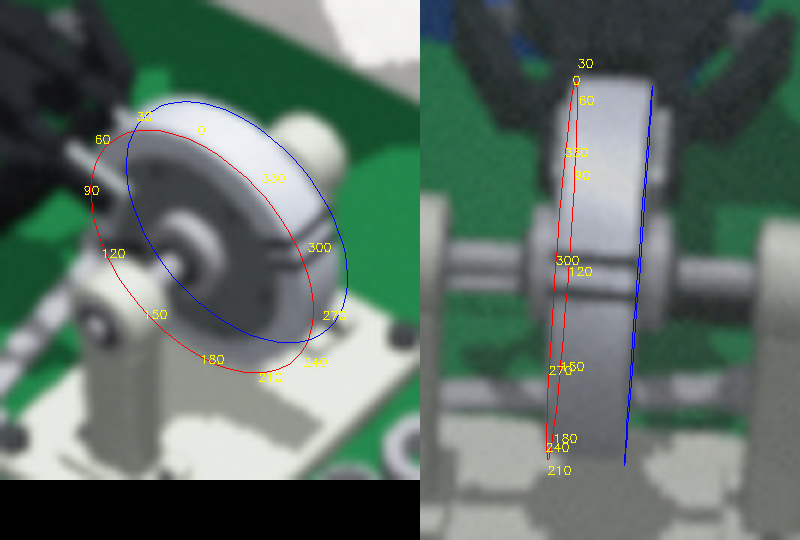

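The double marks are at about −66°, so the groove is at about +114° and the heavy side is expected about 86° up on the other side. I'll release and watch it roll back.

Emit:
arm_command(
  targets="0 0 0 0 0 0 0.65; 0 0 0 0 0 0 0.65; 0 0 0 0 0 0 0.65; 0 0 -20 0 0 0 0.65; 0 0 -45 0 0 0 0.65; 0 0 -70 0 0 0 0.65; 0 0 -70 0 0 0 0.65; 0 0 -70 0 0 0 0.65; 0 0 -70 0 0 0 0.65; 0 0 -70 0 0 0 0.65",
)

```text
time: 6.38
tool_pos: [0.5068, -0.0709, 0.148]
tcp_rot: [-1.364, -1.427, -1.056]
wrist_force: [0.4, -0.3, -0.2]
width: 0.653
```

Emit:
arm_command(
  targets="0 0 0 0 0 0 0.65; 0 0 0 0 0 0 0.65; 0 0 0 0 0 0 0.65; 0 0 0 0 0 0 0.65; 0 0 0 0 0 0 0.65; 0 0 0 0 0 0 0.65; 0 0 0 0 0 0 0.65; 0 0 0 0 0 0 0.65; 0 0 0 0 0 0 0.65; 0 0 0 0 0 0 0.65",
)

```text
time: 7.22
tool_pos: [0.5071, -0.072, 0.148]
tcp_rot: [-1.365, -1.426, -1.057]
wrist_force: [0.7, 0.1, -1.0]
width: 0.653
```

```bash
python3 - <<'E'
from h import *
snap("t6"); 
E
```

```text
scene (np.float64(-84.9), np.float64(20.1))
side (np.float64(nan), np.float64(-0.0))
7.2167 [ 0.50706584 -0.07202306  0.14797156] 0.6526536354330845h.py:56: RuntimeWarning: invalid value encountered in scalar divide
  return round((a[w]*ww).sum()/ww.sum(),1),round(d[i],1)
```

View pics/t6.png

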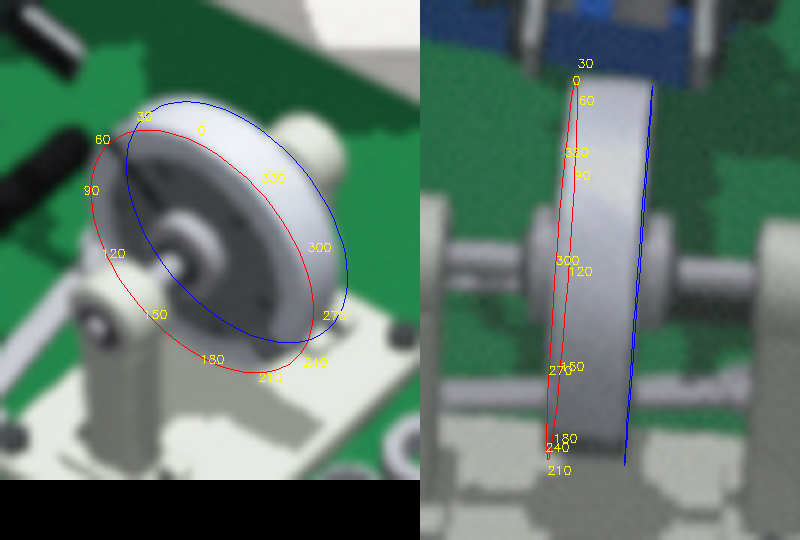

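Emit:
arm_command(
  targets="0 0 0 0 0 0 0.55; 0 0 0 0 0 0 0.55; 0 0 0 0 0 0 0.55; 0 0 0 0 0 0 0.55; 0 0 0 0 0 0 0.55; 0 0 0 0 0 0 0.55; 0 0 0 0 0 0 0.55; 0 0 0 0 0 0 0.55; 0 0 0 0 0 0 0.55; 0 0 0 0 0 0 0.55",
)

```text
time: 8.15
tool_pos: [0.507, -0.0719, 0.148]
tcp_rot: [-1.365, -1.426, -1.057]
wrist_force: [0.6, 0.3, 0.3]
width: 0.553
```

```bash
python3 - <<'E'
from h import *
snap("t7",names=("scene",))
a=cv2.imread("pics/scene_t7.png");print(groove("scene",a,20,80)); 
b=cv2.imread("pics/scene_t6.png");print(groove("scene",b,20,80),cv2.absdiff(a,b)[140:215,235:300].mean())
# face-based: click groove points later
overlay("scene",a,"pics/t7b.png",(240,290,140,205),9)
E
```

```text
scene (np.float64(-84.9), np.float64(20.2))
8.15 [ 0.50703782 -0.07193454  0.14797643] 0.5525898396228207
(np.float64(70.9), np.float64(6.1))
(np.float64(70.9), np.float64(6.3)) 1.3766837606837607
```

View pics/t7b.png

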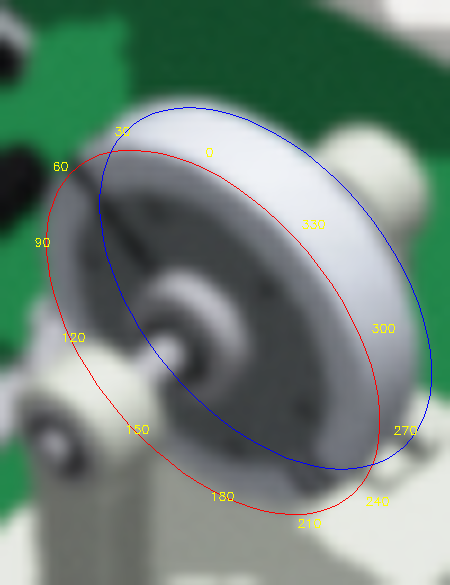

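The wheel is at rest with the groove along crop line (80,172)–(150,265), about 55–60°. I'll measure both rest angles on the face plane.

```bash
python3 - <<'E'
from h import *
C=cam("scene"); n=R.from_euler('z',YAW).apply([1,0,0])
def ang(pts,k,x0,y0):
    L=[R.from_euler('z',-YAW).apply(onplane(C,(x0+u/k-.5,y0+v/k-.5),CEN+.013*n,n)-CEN) for u,v in pts]
    d=L[0]-L[1]; print([l.round(4) for l in L],"line",np.degrees(np.arctan2(-d[1],d[2])).round(1),"pos",np.degrees(np.arctan2(-L[0][1],L[0][2])).round(1))
ang([(203,150),(199,208)],6,230,135)
ang([(80,172),(150,265)],9,240,140)
# hough-free dark-line fit on face: local minimum per radius
for f,guess in (("scene_t2",0),("scene_t7",57)):
    g=cv2.cvtColor(cv2.imread(f"pics/{f}.png"),6).astype(np.float32)
    for c in (CEN,CEN+[0,-.003,.001]):
      a=np.arange(guess-15,guess+15.1,.5); out=[]
      for r in np.arange(.028,.062,.003):
        q=proj(C,wpt(np.radians(a),r,.013,c)).astype(np.float32)
        s=cv2.remap(g,q[None,:,0],q[None,:,1],1)[0]; b=np.linspace(s[:3].mean(),s[-3:].mean(),len(s)); w=np.clip(b-s-3,0,None); w[np.abs(a-a[np.argmax(w)])>6]=0
        A=(a*w).sum()/max(w.sum(),1e-6); p=wpt(np.radians(A),r,.013,c); out.append((A,*R.from_euler('z',-YAW).apply(p-c)[1:]))
      o=np.array(out); print(f,o[:,0].round(1)); 
      m=np.median(o[:,0]); k=abs(o[:,0]-m)<6; x,y=cv2.fitLine((o[k][:,1:]*1000).astype(np.float32),cv2.DIST_HUBER,0,.01,.01)[:2].ravel(); print(" line dir",np.degrees(np.arctan(-x/y)).round(1))
E
```

```text
[array([0.013 , 0.0031, 0.0627]), array([0.013 , 0.0005, 0.0282])] line -4.4 pos -2.8
[array([ 0.013 , -0.0493,  0.0399]), array([ 0.013 , -0.0225,  0.017 ])] line 49.5 pos 51.0
scene_t2 [ 1.8 -2.2 -1.7 -1.9 -1.9 -1.8 -1.8 -2.1 -2.6 -3.  -3.9 -4. ]
 line dir -6.3
scene_t2 [-6.1 -5.1 -6.3 -6.1 -5.6 -5.5 -5.6 -5.6 -6.  -6.3 -6.8 -6.7]
 line dir -7.6
scene_t7 [55.3 55.5 52.3 54.1 54.2 52.6 53.3 52.9 52.  52.2 51.1 51.4]
 line dir 47.3
scene_t7 [55.6 52.3 53.2 53.  51.6 52.4 51.8 50.8 51.5 50.4 50.6 51.3]
 line dir 47.0
```

The rest angles are about −4.5° and +51°, which are 55.5° apart. That puts each about 28° short of heavy-down, within the 25–40° given, so heavy-down is at groove ≈ +23°. I'll regrip and turn by −28°.

Emit:
arm_command(
  targets="0 -2 35 0 0 0 0.55; 0 -2 72 0 0 0 0.55; 0 -2 72 0 0 0 0.55; 0 -2 72 0 0 0 0.1; 0 -2 72 0 0 0 0.1; 0 -2 72 0 0 0 0.1; 0 -2 72 0 0 0 0.1; 0 -2 72 0 0 0 0.1",
)

```text
time: 8.87
tool_pos: [0.5026, -0.0024, 0.1295]
tcp_rot: [-1.364, -1.425, -1.057]
wrist_force: [1.1, 7.9, -1.2]
width: 0.302
```

```bash
python3 - <<'E'
from h import *
st=bot.read_state(); print(st["time"],st["tool_pos"],st["wrist_force"],st["width"]); print(delta(*tgt(75,.036),st)); snap("t8",names=("scene",))
E
```

```text
8.8667 [ 0.50255185 -0.00237918  0.12946708] [ 1.0820936   7.89566126 -1.20746486] 0.30209468409210105
(array([ 0.3, -0.1,  1.6]), array([ 0.27, -0.07,  0.41]))
scene (np.float64(-84.9), np.float64(20.3))
8.8667 [ 0.50255185 -0.00237918  0.12946708] 0.30209468409210105
```

View pics/t8.png

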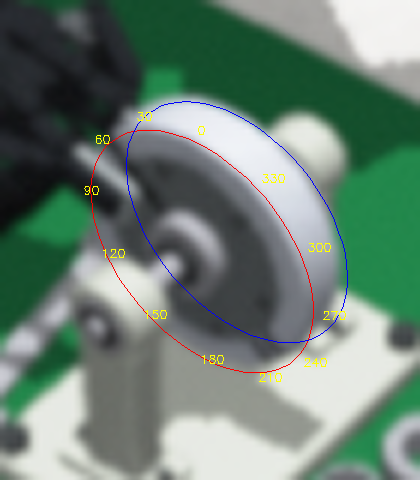

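Emit:
arm_command(
  targets="3.2 0 0.1 0 -5 0 0.1; 6.4 0 0.6 0 -10 0 0.1; 9.6 0 1.3 0 -15 0 0.1; 12.7 0 2.2 0 -20 0 0.1; 15.6 0 3.5 0 -25 0 0.1; 17.4 0 4.3 0 -28 0 0.1; 17.4 0 4.3 0 -28 0 0.1; 17.4 0 4.3 0 -28 0 0.1; 17.4 0 4.3 0 -28 0 0.1",
)

```text
time: 9.67
tool_pos: [0.5023, 0.0061, 0.1439]
tcp_rot: [-1.701, -1.77, -0.747]
wrist_force: [4.1, 6.4, -10.7]
width: 0.302
```

```bash
python3 - <<'E'
from h import *
st=bot.read_state(); print(st["time"],st["tool_pos"],st["wrist_force"],st["width"]); print(delta(*tgt(47,.036),st)); snap("t9")
E
```

```text
9.6667 [0.50228294 0.00614047 0.14387959] [  4.13220352   6.41709166 -10.6937188 ] 0.30207949917945576
(array([ 1.6, -0.2,  0.7]), array([0.5 , 0.09, 0.2 ]))
scene (np.float64(29.1), np.float64(28.1))
side (np.float64(nan), np.float64(-0.0))
9.6667 [0.50228294 0.00614047 0.14387959] 0.30207949917945576h.py:56: RuntimeWarning: invalid value encountered in scalar divide
  return round((a[w]*ww).sum()/ww.sum(),1),round(d[i],1)
```

View pics/t9.png

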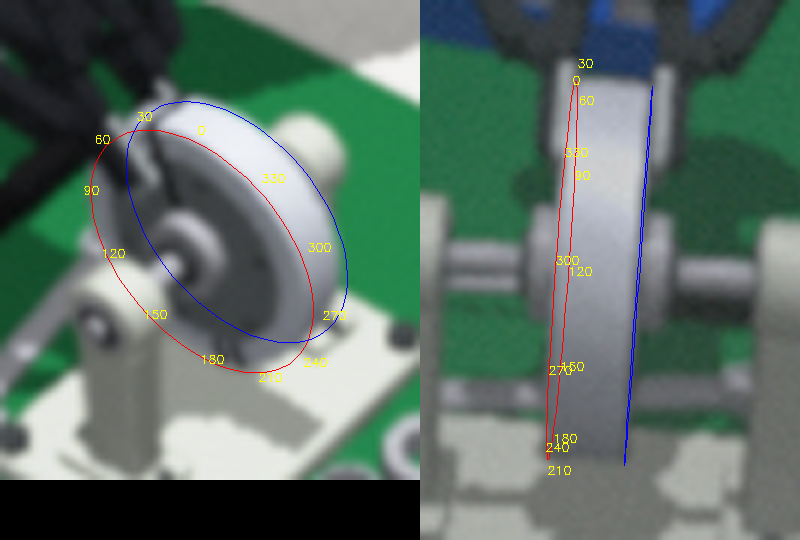

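```bash
python3 - <<'E'
from h import *
im=cv2.imread("pics/scene_t9.png"); cv2.imwrite("pics/t9z.png",cv2.resize(im[145:200,240:285],None,fx=10,fy=10,interpolation=cv2.INTER_CUBIC))
E
```

```text
(no output)
```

View pics/t9z.png

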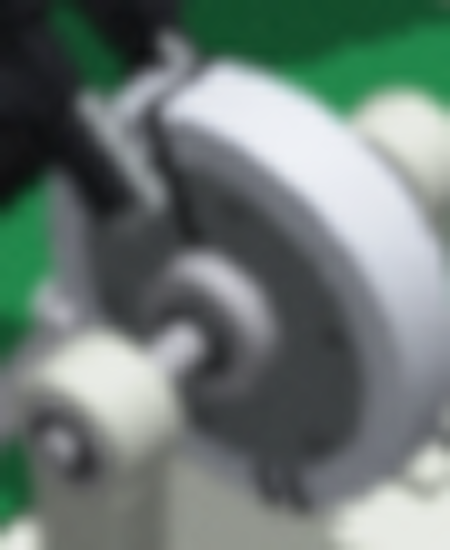

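The groove runs from (152,115) to (188,235), with the double marks at (268,485) and (292,490) opposite.

```bash
python3 - <<'E'
from h import *
C=cam("scene"); n=R.from_euler('z',YAW).apply([1,0,0])
def pt(u,v): return R.from_euler('z',-YAW).apply(onplane(C,(240+u/10-.5,145+v/10-.5),CEN+.013*n,n)-CEN)
g0,g1,m=pt(152,115),pt(188,235),(pt(268,485)+pt(292,490))/2
for a,b in((g0,g1),(g0,m),(g1,m),(g0,0*m)):
    d=a-b; print(np.degrees(np.arctan2(-d[1],d[2])).round(1))
print(bot.read_state()["time"],g0,m)
E
```

```text
17.9
21.1
22.5
23.6
9.7667 [ 0.013      -0.0262788   0.06010913] [ 0.013       0.01697515 -0.0522115 ]
```

The groove stands at about 21–23°, against a target of 23°. I'll hold briefly, check that it is still, and hand in.

Emit:
arm_command(
  targets="0 0 0 0 0 0 0.1; 0 0 0 0 0 0 0.1; 0 0 0 0 0 0 0.1; 0 0 0 0 0 0 0.1; 0 0 0 0 0 0 0.1; 0 0 0 0 0 0 0.1; 0 0 0 0 0 0 0.1; 0 0 0 0 0 0 0.1",
)

```text
time: 10.43
tool_pos: [0.5023, 0.0061, 0.1438]
tcp_rot: [-1.701, -1.768, -0.748]
wrist_force: [2.4, 7.2, -9.2]
width: 0.298
```

```bash
python3 - <<'E'
from h import *
snap("t10"); st=bot.read_state(); print(st["wrist_force"],abs(st["joint_vel"]).max())
for n in("scene","side"):
    d=cv2.absdiff(cv2.imread(f"pics/{n}_t10.png"),cv2.imread(f"pics/{n}_t9.png")); print(n,d.mean(),d[150:215,240:300].mean())
    P=np.load(n+"W.npy")
    d1=cv2.absdiff(cv2.imread(f"pics/{n}_t10.png"),cv2.imread(f"pics/{n}1.png"))
cv2.imwrite("pics/end.png",cv2.resize(cv2.imread("pics/scene_t10.png")[110:270,180:340],None,fx=3.7,fy=3.7))
E
```

```text
scene (np.float64(29.2), np.float64(24.9))
side (np.float64(nan), np.float64(-0.0))
10.4333 [0.50227514 0.00606629 0.14381985] 0.2984235721092786
[ 3.30010268  7.45640171 -9.58145541] 0.001420651385164572
scene 0.7653266059027778 0.727948717948718
side 1.8842875162760417 2.056239316239316h.py:56: RuntimeWarning: invalid value encountered in scalar divide
  return round((a[w]*ww).sum()/ww.sum(),1),round(d[i],1)
```

View pics/end.png

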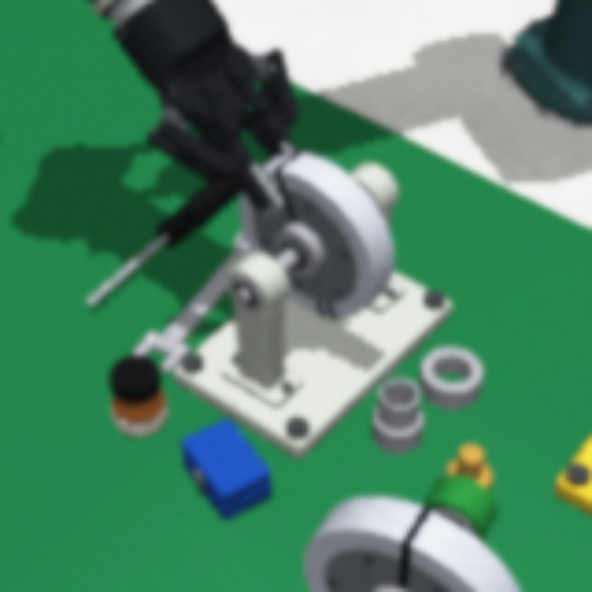

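Nothing has moved and the wheel is held still, so I'm handing in.

```bash
python3 -c "
from workcell import bot
print(bot.finish_job())"
```

```text
the job is handed in; nothing more can be done
None
```

I handed the job in at about 10.5 s, with the gripper holding the wheel still and, by my measurements, its heavy side straight down to within a few degrees. No verdict was reported.

- **Finding the heavy side:** The wheel first rolled to rest by itself in +φ (φ is rotation about the axle, measured from straight up), with the groove at about −4.5°. I gripped the rim, turned it about 118° and let go. It rolled back and stopped at about +51°. Each stop is about 28° short of heavy-down, within the 25–40° given, so heavy-down is at groove ≈ +23°.
- **Final position:** I regripped and turned it −28°. Four estimates of the groove angle from one picture gave 17.9°, 21.1°, 22.5° and 23.6°. The lowest comes from a short, partly hidden stretch of the groove.
- **Last checks:** The fingers were stopped on the wheel at an opening of 0.30, with grip set to 40 N. Pictures about 0.7 s apart showed no motion. The wrist force was about 12 N. By eye, the loose things around the stand looked undisturbed; I did not measure their positions.
- **What failed:** The automatic groove finder did not work in the side view at the end and was unreliable in the scene view (29°). The groove was hidden or partly covered, so I measured from the marks on the face.

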